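Scan the sample bottle and draw its cuvette cassette

ROBOT

A 6-joint arm with a two-finger parallel gripper is mounted at the origin on the work surface. World frame = base frame: x ahead of the robot, y to its left, z up, the work surface at z = 0. Lengths are in mm, angles in degrees, forces in N, time in s.
With the tool pointing down it reaches from about 300 to 850 mm from the base axis. Payload 4.2 kg.
Tool frame: the origin (TCP) lies on the centre line of the jaws, within the pads' length; the fingertips stand 11 mm ahead of it and the grasp point (between the pads) lies 8 mm behind it; z points along the fingers, y is the line along which they close (so a half turn about z gives the same grasp; the last joint's range is limited). The gripper opens to 91 mm and grips with 3 to 60 N. Pads are 32 mm wide; open, the fingers measure 118 mm over their backs; the gripper's body (76 mm by 178 mm) begins 60 mm behind the grasp point.
Start: joints at [68.87, 18.312, 89.639, -0, 72.044, -1.146], TCP at [196.521, 540.39, 224.976] pointing down, gripper open.
Joint ranges: [-177.97, 177.97], [-48.28, 115.42], [12.27, 149.76], [-77.06, 257.06], [2.81, 150.46], [-146.56, 146.56]. Speed limits (degrees/s): [147.25, 147.25, 180, 180, 180, 180].

INTERFACE

Orientations are given as [roll, pitch, yaw] about the fixed x, y, z axes, in that order (R = Rz(yaw) Ry(pitch) Rx(roll)).
In Python, from workcell import env, grab_frame, camera_model, models gives the robot as it stands.
- The arm moves only by the shell command python3 -m crank 'ROWS' [FORCE]. ROWS is text: rows parted by semicolons, each of 7 numbers parted by spaces: the closure, from -1 (fully open) to 1 (shut), so that 0 is half open, then the shift along the tool's x, y, z in mm, then the turn, a rotation vector about the tool's x, y, z in degrees. A call has 1 to 10 rows; each row shifts and turns the commanded pose from where the row before left it, along the tool's axes as they then stand; what a row does not reach is not made up. A row lasts 1/8 s, in which the tool goes at most 62.5 mm and 10.7 degrees, less where a joint would pass 70% of its speed; a pose out of reach is approached as far as the arm can. A call is refused whole if a number of a shift passes 62.5 or a number of a turn 10.7, either way. A call with a gripper value outside its range is refused whole. The fingers move at their own pace and stop on an object; FORCE is the grip in N (left out, the last holds). Time passes only in rows, so rows that do not move let the fingers close. It gives the time, the measured TCP pose, the force, the opening and the grip force at its end, in the units of the state.
- env.state(): the state, without advancing time (a new reading comes with each control period).
- grab_frame(name): name is "scene" or "side" or "wrist"; returns the picture (480x640x3 uint8, blue, green, red); there is no depth.
- camera_model(name): a dict with "K" (3x3 intrinsics, pixels), "R" (3x3) and "t" (3): a world point X has camera coordinates R X + t; the wrist camera has in their place "mount" (4x4, takes a point from camera to tool coordinates, whose origin is the TCP and whose axes are the flange's). Camera axes: x right, y down, z forward; pixel columns grow to the right and rows downward; lengths in mm; the calibration is good to about 2 mm. A picture is of the moment at which its call begins: read the wrist's pose just before it. camera_model takes no time and is no camera call.
- env.job_done(): hands the job in; it is judged then, once.
Trained networks look in the newest picture that a camera, given by its name, has taken for a name from the list of things; names that differ only in an ending like _2 or _b are one class to them, and where a whole thing is asked for, a point or a joint stands for the part that bears it (a point fixed in the world has none). Each returns a list of dicts, best first, with "p" (0 to 1); they miss things now and then, are a little off and sometimes report something else, mostly with a low value. They report only what shows in the picture. A call takes as long as a camera call. They do not tell look-alikes from the thing itself.
- models.search_frame(name, camera): "point" ([x, y, z] in mm, in world coordinates, good to about 4 mm: the middle of the surface that is visible of it).
The state is a dict: "time_s": time; "qpos": joint angles; "qvel": joint speeds; "effort": joint torques, N m; "ee_pos": TCP position; "ee_rot": TCP orientation; "force": force on the tool from outside, world axes, zero at the start; "torque": the same for the moment, N m; "gripper_width": finger opening in mm; "gripper_force": force on a finger pad.
Only numpy, scipy, OpenCV 4.12 (cv2) and the standard library are available. Lean on these libraries where they do the work, as an engineer would, in place of code of your own. Each camera call takes 0.05 s, during which the arm holds its last target. There are 200 camera calls.

TASK

Log the sample and take its cuvettes out: first turn the amber bottle on the scanner's round pad so that its label faces the scanner's window, and let go of it, leaving it standing upright on the pad. Then pinch the two side catches of the cassette in the photometer together and lift the cassette straight out, and finish while still holding it by the pinched catches, upright, still and at least 10 cm above where it sat. Leave the other glassware where it stands.

Things in the scene. Friction and masses are not known exactly. Their poses are not given: they have to be found in the camera images.
- bottle_mid (a point): Loose amber sample bottle (0.15-0.3 kg) on the scanner's pad: 60 mm wide up to 66 mm, shoulder narrowing to a 28 mm neck at 80 mm, black cap fixed to it. One side has a white label with dark bars. The point is on its axis, 60 mm above its underside; x points out through the label's middle, z up. Held by the cap it turns easily on the pad.
- bottle_cap (a point): Middle of the bottle's round black cap, 38 mm in diameter, from 92 to 120 mm above the bottle's underside; the point is on the axis at 106 mm, axes as bottle_mid. On top a white beak, 7 mm wide and 5 mm high, points from the centre to the label's side. Grip the cap from above.
- scanner_pad (a point): Centre of the top of the scanner's black round pad (80 mm in diameter, 4 mm high), where the bottle stands. The scanner is fixed: a grey block 52 mm deep, 70 mm wide and 80 mm high whose window looks over the pad. x points horizontally from the pad to the block, z up.
- scanner_window (a point): Centre of the scanner's dark window, 50 mm wide and 40 mm high, 74 mm from the pad's centre along the scanner's x and 40 mm above the table; it looks along -x of the scanner. Axes as for scanner_pad.
- well (a point): Middle of the well's mouth in the photometer's flat white top, 40 mm above the table. The fixed photometer is 110 (x) by 150 (y) mm about the well, with a console 75 mm high from 55 to 115 mm along x. x points to the console, y along the line of the two catches, z up. The mouth is 43 (x) by 59 (y) mm; its lips overhang the catches' barbs by 3.5 mm.
- cassette_mid (a point): Loose cuvette cassette (0.13-0.23 kg), upright in the well, axes along the photometer's: black block 40 (x) by 36 (y) by 90 mm high; the point is its centre, 45 mm above its underside. It sits 34 mm deep, its top 56 mm above the photometer's top. A bare metal catch plate stands on its +y and -y side; until both are pressed in over 4 mm, barbs keep it in the well.
- cassette_grip (a point): Point midway between the two catch plates at a good height to pinch them: 66 mm above the cassette's underside, 32 mm above the photometer's top when seated; axes as for cassette_mid.
- catch_left (a joint): Sprung catch on the cassette's +y side: upright metal plate 26 mm wide (x), its top 50 mm above the photometer's top when seated. Value in m: how far it is pressed in towards the block, 0 free, 0.006 fully in, against the block. Over their outer faces the two plates measure 56 mm free, 44 mm fully in. Its spring takes 2 N to start, 6.5 N fully in.
- catch_right (a joint): The same catch on the cassette's -y side, pressed in towards +y.
- flask_a: Bystander, to be left alone: conical flask, glass, 66 mm wide, 105 mm high; origin at the centre of its underside.
- flask_b: Bystander, to be left alone: conical flask, glass, 72 mm wide, 115 mm high; origin at the centre of its underside.
- beaker: Bystander, to be left alone: clear beaker, 62 mm wide, 80 mm high; origin at the centre of its underside.
- dropper: Bystander, to be left alone: small amber bottle with red cap, 38 mm wide, 85 mm high; origin at the centre of its underside.
- reagent: Bystander, to be left alone: amber bottle with black cap, 66 mm wide, 150 mm high (no beak on its cap); origin at the centre of its underside.
- dish: Bystander, to be left alone: shallow white dish, 90 mm wide, 18 mm high; origin at the centre of its underside.
- mortar: Bystander, to be left alone: white mortar, 84 mm wide, 50 mm high; origin at the centre of its underside.
Things that resemble listed ones, but are neither listed nor needed, are in the scene too. What is shaped like the part that bears cassette_mid but purple is not meant. What is shaped like the part that bears scanner_pad but green is not meant.

How it is judged:
By the outcome, as a careful person would: the job done as asked, in the order asked, and still so for the second after the job is handed in, while the arm keeps its last pose, push and grip.
It also fails if it takes over 51 s, if anything falls off the work surface, if the arm or the gripper's body presses on something with over 40 N, if the wrist force passes 120 N, or if a joint passes its speed limit or range.

## Working session

There is one attempt and no reset: what is moved stays moved. The work goes in short steps, Python scripts to look and compute and a shell command to move; the robot and the scene stay as the last step left them, time stands still between calls to the robot, and variables do not carry over. Pictures are saved under pics/ and viewed, at most 10 in all, crops included, and the job is handed in when it is done.

```bash
ls; mkdir -p pics; python3 - <<'E'
from workcell import env, grab_frame, camera_model, models
import cv2, numpy as np
a=grab_frame("scene"); b=grab_frame("side")
cv2.imwrite("pics/a.png",a); cv2.imwrite("pics/b.png",b)
for c in ("scene","side"):
  for n in ("bottle_mid","bottle_cap","cassette_mid","scanner_pad","scanner_window","well","catch_left","reagent"):
    print(c,n,[(np.round(d["point"]).tolist(),round(d["p"],2)) for d in models.search_frame(n,c)][:4])
print(env.state()["time_s"])
E
```

```text
pics
scene bottle_mid [([550.0, 210.0, 66.0], 0.59)]
scene bottle_cap []
scene cassette_mid [([527.0, -180.0, 79.0], 0.87), ([386.0, -160.0, 56.0], 0.86)]
scene scanner_pad [([384.0, 214.0, 20.0], 0.81), ([635.0, 227.0, 43.0], 0.62)]
scene scanner_window [([636.0, 230.0, 42.0], 0.92), ([382.0, 214.0, 27.0], 0.66)]
scene well [([604.0, -199.0, 40.0], 0.93)]
scene catch_left [([379.0, -128.0, 56.0], 0.52)]
scene reagent [([781.0, 135.0, 84.0], 0.86)]
side bottle_mid [([528.0, 206.0, 69.0], 0.97), ([756.0, 134.0, 72.0], 0.48)]
side bottle_cap [([529.0, 211.0, 69.0], 0.72), ([607.0, 227.0, 39.0], 0.69)]
side cassette_mid [([363.0, -174.0, 69.0], 0.85), ([505.0, -187.0, 81.0], 0.81)]
side scanner_pad [([614.0, 226.0, 37.0], 0.8), ([552.0, -414.0, 36.0], 0.74), ([349.0, 214.0, 17.0], 0.57)]
side scanner_window [([354.0, 210.0, 18.0], 0.8), ([610.0, 227.0, 41.0], 0.69)]
side well [([555.0, -199.0, 37.0], 0.89)]
side catch_left []
side reagent [([754.0, 132.0, 72.0], 0.72)]
0.9
```

View pics/a.png

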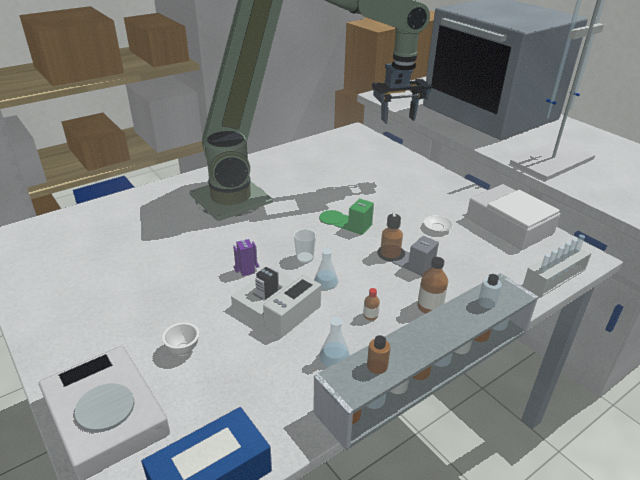

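View pics/b.png

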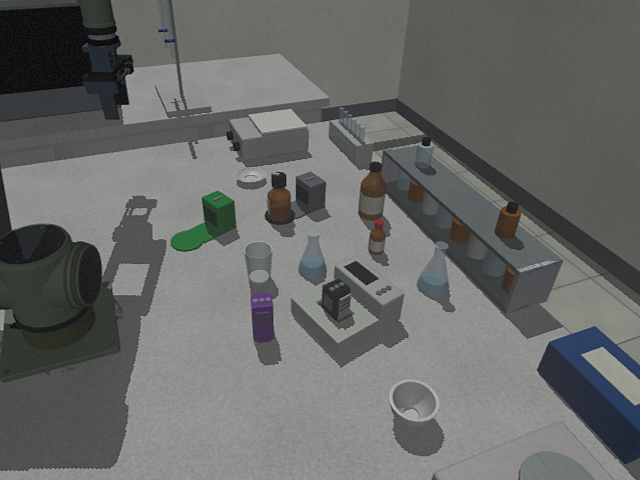

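The scene picture shows two black/grey scanners and two cassettes.
- **Scanner:** the grey block at scene (424,255), side (311,190), with the amber bottle on its black pad at scene (392,240), side (279,200), fits. The green one at scene (345,216) is the look-alike.
- **Cassette:** the black one in the white photometer at scene (266,282), side (337,298) fits. The purple one at scene (245,257) is the look-alike.
- **Reagent:** the beakless bottle is at scene (433,285).

I'll confirm in a crop and triangulate.

```bash
cat > h.py <<'E'
import numpy as np, cv2
from workcell import env, grab_frame, camera_model, models
from scipy.spatial.transform import Rotation as Ro
def cam(name, st=None):
    m=camera_model(name); K=np.array(m["K"])
    if "R" in m: return K,np.array(m["R"]),np.array(m["t"]).ravel()
    M=np.array(m["mount"]); R=Ro.from_euler("xyz",st["ee_rot"],degrees=True).as_matrix()
    Rc=R@M[:3,:3]; tc=R@M[:3,3]+np.array(st["ee_pos"]); return K,Rc.T,-Rc.T@tc
def ray(c,uv):
    K,R,t=c; d=R.T@np.linalg.solve(K,[uv[0],uv[1],1]); return -R.T@t,d
def onz(c,uv,z):
    o,d=ray(c,uv); return o+d*(z-o[2])/d[2]
def tri(c1,u1,c2,u2):
    o1,d1=ray(c1,u1);o2,d2=ray(c2,u2)
    s=np.linalg.lstsq(np.c_[d1,-d2],o2-o1,rcond=None)[0]
    p,q=o1+s[0]*d1,o2+s[1]*d2; return (p+q)/2,np.linalg.norm(p-q)
def proj(c,X):
    K,R,t=c; x=K@(R@np.asarray(X,float)+t); return x[:2]/x[2]
E
python3 - <<'E'
from h import *
S,D=cam("scene"),cam("side"); st=env.state(); print(st["ee_rot"],st["ee_pos"])
for n,a,b in (("captop",(393,218),(279,177)),("bottle base",(391,254),(279,215)),("cass top",(266,270),(336,285))):
    p,e=tri(S,a,D,b); print(n,p.round(),round(e,1))
print(onz(S,(393,218),124).round(),onz(D,(279,177),124).round(), onz(S,(266,270),96).round(),onz(D,(336,285),96).round())
a=cv2.imread("pics/a.png");b=cv2.imread("pics/b.png")
cv2.imwrite("pics/c.png",np.hstack([cv2.resize(a[200:330,225:445],(440,260)).copy()[:, :400],cv2.resize(b[160:290+60,255:415],(0,0),fx=2,fy=2)[:260,:320]]))
z=np.vstack([np.hstack([cv2.resize(a[195:285,370:450],(320,360)),cv2.resize(a[235:325,225:325],(400,360))])])
cv2.imwrite("pics/c.png",z)
print(np.array(camera_model("wrist")["mount"]).round(2))
E
```

```text
[1.79995947e+02 1.89251848e-03 1.60015115e+02] [196.51827372 540.37090121 224.97397896]
captop [537. 224. 120.] 1.7
bottle base [539. 231.  -3.] 7.3
cass top [ 513. -174.  101.] 0.1
[543. 217. 124.] [535. 218. 124.] [ 508. -171.   96.] [ 516. -169.   96.]
[[   0.     -0.95   -0.3    82.8 ]
 [   1.      0.      0.      0.76]
 [  -0.     -0.3     0.95 -159.92]
 [   0.      0.      0.      1.  ]]
```

View pics/c.png

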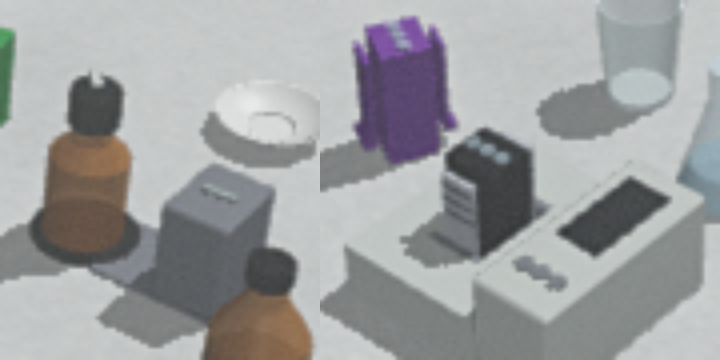

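The crop confirms it: the amber bottle with the white beak stands on the black pad by the grey block, and the black cassette with bare metal catches sits in the white photometer. Next I move above the bottle.

```bash
python3 -m crank '-1 -43 -18 -4 0 0 0;-1 -43 -18 -4 0 0 0;-1 -43 -18 -4 0 0 0;-1 -43 -18 -4 0 0 0;-1 -43 -18 -4 0 0 0;-1 -43 -18 -4 0 0 0;-1 -43 -18 -4 0 0 0;-1 -43 -18 -4 0 0 0;-1 -43 -18 -4 0 0 0;-1 -43 -18 -4 0 0 0'
python3 - <<'E'
from h import *
st=env.state(); print(st["time_s"],st["ee_pos"],st["ee_rot"],st["qpos"])
a=grab_frame("wrist"); cv2.imwrite("pics/w1.png",a)
for n in ("bottle_mid","bottle_cap","scanner_pad","scanner_window"):
    print(n,[(np.round(d["point"]).tolist(),round(d["p"],2)) for d in models.search_frame(n,"wrist")][:3])
E
```

```text
time_s: 2.15
ee_pos: [540.2, 223.1, 265.2]
ee_rot: [180.0, 0.0, 160.0]
force: [0.6, -0.8, -0.6]
gripper_width: 91.1
gripper_force: 0.0
2.15 [540.15040491 223.12849667 265.19613284] [1.79974047e+02 8.73753073e-03 1.60008772e+02] [ 2.13096845e+01  1.79241595e+01  8.43848905e+01  1.40544518e-02
  7.76672571e+01 -4.87020885e+01]
bottle_mid [([524.0, 230.0, 97.0], 0.78)]
bottle_cap [([524.0, 230.0, 98.0], 0.85)]
scanner_pad [([391.0, 236.0, 78.0], 0.96), ([609.0, 251.0, 58.0], 0.91)]
scanner_window [([387.0, 234.0, 81.0], 0.58), ([612.0, 252.0, 58.0], 0.57)]
```

View pics/w1.png

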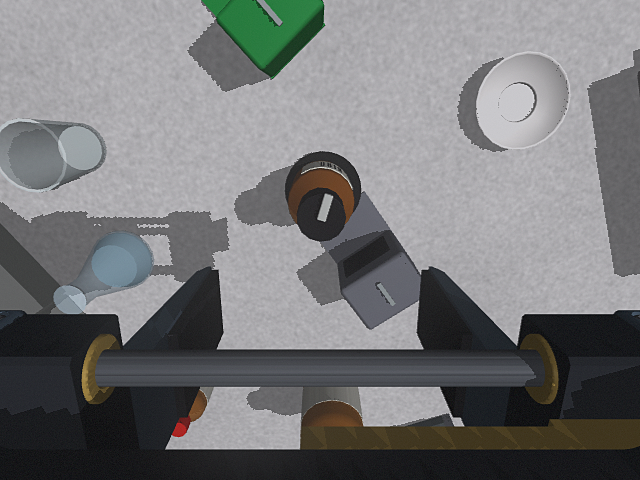

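The wrist picture shows the cap centred at (321,215), with its beak running from (320,219) to (329,195). The block top has corners (341,280), (397,248), (421,298) and (372,328). The pad spans columns 286–361 and its top edge is at row 152.

```bash
python3 - <<'E'
from h import *
st=env.state(); W=cam("wrist",st)
cap=onz(W,(321,214.5),124); b0,b1=onz(W,(319.5,220),129),onz(W,(329,195),129)
a=lambda v:np.degrees(np.arctan2(v[1],v[0])).round(1)
print("cap",cap.round(1),"beak",b0.round(1),b1.round(1),a(b1-b0),a(b1-cap),np.linalg.norm(b1-b0))
c=[onz(W,p,80) for p in ((341,280),(397,248),(421,298),(372,328))]
print(np.round(c,1))
print("dirs",a(c[3]-c[0]),a(c[2]-c[1]),a(c[0]-c[1])-90,a(c[3]-c[2])-90,[np.linalg.norm(x).round(1) for x in(c[3]-c[0],c[2]-c[1],c[0]-c[1])])
print("slot",a(onz(W,(394,305),80)-onz(W,(376,283),80)))
cen=np.mean(c,0); f=(c[0]+c[1])/2; print("block cen",cen.round(1),"front",f.round(1))
for ang in (a(c[3]-c[0]),a(c[2]-c[1])): print("pad from block",(cen-100*np.r_[np.cos(np.radians(ang)),np.sin(np.radians(ang)),0]).round(1))
# pad rim
for p in ((286,187),(361,187),(323,152)): print(onz(W,p,4).round(1))
E
```

```text
cap [532.8 228.7 124. ] beak [535.2 226.6 129. ] [519.7 239.7 129. ] 139.9 140.0 20.285157899116133
[[607.6 221.3  80. ]
 [595.5 278.5  80. ]
 [650.1 285.3  80. ]
 [664.5 232.9  80. ]]
dirs 11.5 7.1 -168.0 -164.7 [np.float64(58.0), np.float64(55.1), np.float64(58.4)]
slot 18.5
block cen [629.4 254.5  80. ] front [601.6 249.9  80. ]
pad from block [531.4 234.6  80. ]
pad from block [530.2 242.1  80. ]
[521.2 194.6   4. ]
[547.9 268.1   4. ]
[500.6 243.    4. ]
```

```bash
python3 - <<'E'
from h import *
st=env.state(); W=cam("wrist",st); a=cv2.imread("pics/w1.png")
z=cv2.resize(a[140:340,230:440],(630,600),interpolation=cv2.INTER_CUBIC)
# overlay the scanner model for pad centre (535,231), angle 13
for th,col in ((13,(0,255,0)),):
  P=np.array([535,231,0.]); x=np.r_[np.cos(np.radians(th)),np.sin(np.radians(th)),0]; y=np.r_[-x[1],x[0],0]
  pts=[P+x*i+y*j+[0,0,h] for h in(80,) for i,j in((74,-35),(74,35),(126,35),(126,-35))]
  q=np.array([(proj(W,p)-[230,140])*3 for p in pts]); cv2.polylines(z,[q.astype(int)],True,col,1)
  q=np.array([(proj(W,P+[40*np.cos(t),40*np.sin(t),4])-[230,140])*3 for t in np.linspace(0,6.28,60)]); cv2.polylines(z,[q.astype(int)],True,col,1)
cv2.imwrite("pics/w1c.png",z)
E
```

```text
(no output)
```

View pics/w1c.png

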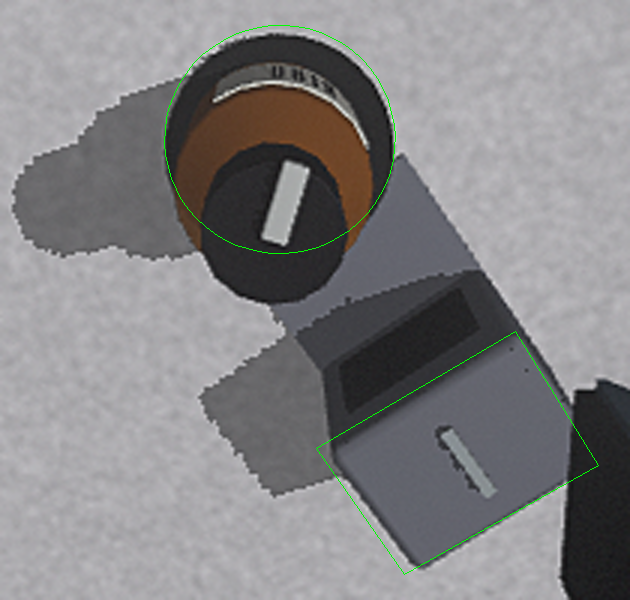

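The overlay fits the scanner at about 13° yaw, with the pad near (537,230). The beak points at about 145°, and the cap axis is near (536.5,227.5). So I descend, grip the cap and turn it by about −132°.

```bash
python3 -m crank '-1 5 3 30 0 0 0;-1 0 0 45 0 0 0;-1 0 0 45 0 0 0;-1 0 0 33 0 0 0;-1 0 0 10 0 0 0;0.3 0 0 0 0 0 0;0.6 0 0 0 0 0 0;1 0 0 0 0 0 0;1 0 0 0 0 0 0;1 0 0 0 0 0 0' 15
```

```text
time_s: 3.65
ee_pos: [535.6, 228.8, 102.3]
ee_rot: [180.0, 0.0, 160.0]
force: [-0.1, -0.6, -0.3]
gripper_width: 44.1
gripper_force: 0.0
```

```bash
python3 -m crank '1 0 0 0 0 0 0;1 0 0 0 0 0 0;1 0 0 0 0 0 0;1 0 0 0 0 0 0'
```

```text
time_s: 4.15
ee_pos: [535.4, 228.7, 102.0]
ee_rot: [-180.0, 0.0, 160.0]
force: [-0.5, -1.3, 1.1]
gripper_width: 37.8
gripper_force: 15.0
```

```bash
python3 -m crank '1 0 0 0 0 0 5;1 0 0 0 0 0 10;1 0 0 0 0 0 10;1 0 0 0 0 0 10;1 0 0 0 0 0 10;1 0 0 0 0 0 10;1 0 0 0 0 0 10;1 0 0 0 0 0 10;1 0 0 0 0 0 10;1 0 0 0 0 0 10'; python3 -m crank '1 0 0 0 0 0 10;1 0 0 0 0 0 10;1 0 0 0 0 0 10;1 0 0 0 0 0 7;1 0 0 0 0 0 0;1 0 0 0 0 0 0'
python3 - <<'E'
from h import *
st=env.state(); print(st["ee_pos"],st["ee_rot"])
a=grab_frame("wrist"); cv2.imwrite("pics/w2.png",a); 
E
```

```text
time_s: 5.4
ee_pos: [536.2, 229.3, 102.0]
ee_rot: [179.9, -0.1, 64.7]
force: [1.4, 0.6, -0.3]
gripper_width: 37.7
gripper_force: 15.0
time_s: 6.15
ee_pos: [535.8, 229.0, 102.0]
ee_rot: [180.0, -0.1, 28.1]
force: [1.8, -0.7, 1.6]
gripper_width: 37.7
gripper_force: 15.0
[535.80106767 228.95808272 102.0248059 ] [ 1.79996673e+02 -5.37470704e-02  2.81171392e+01]
```

View pics/w2.png

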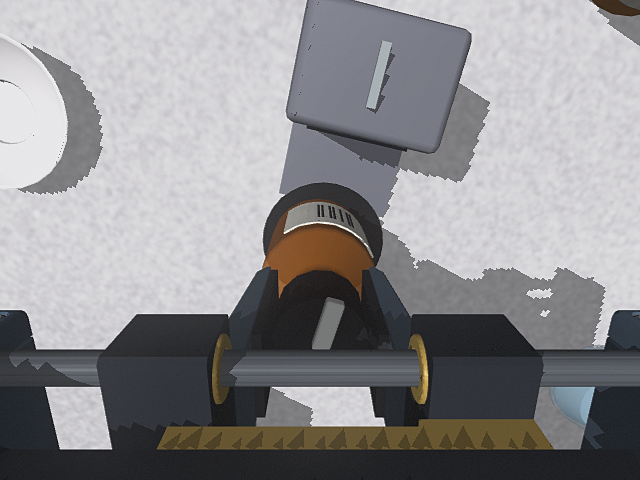

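The label now faces the block: beak from (321,347) to (337,298), block front edge from (288,120) to (437,153), slot from (372,108) to (386,41). I'll check the angles.

```bash
python3 - <<'E'
from h import *
st=env.state(); W=cam("wrist",st)
a=lambda p,q,z:np.degrees(np.arctan2(*(onz(W,q,z)-onz(W,p,z))[[1,0]])).round(1)
print("beak",a((321,347),(337,298),129),"beak right edge",a((332,349),(346,302),129),"slot",a((372,108),(386,41),80),"front",a((288,120),(437,153),80)+90,"left",a((288,120),(310,0),80),"right",a((437,153),(470,32),80),"slab L",a((280,190),(295,125),1),"R",a((382,218),(400,150),1))
print("bars mid dir", onz(W,(336,215),60).round(1), "block front mid",onz(W,(362,136),80).round(1), st["qpos"][5])
E
```

```text
beak 12.3 beak right edge 14.1 slot 17.9 front 16.099999999999994 left 16.1 right 17.3 slab L 13.7 R 16.2
bars mid dir [571.2 237.4  60. ] block front mid [611.6 247.6  80. ] 83.90568434438718
```

```bash
python3 -m crank '1 0 0 0 0 0 -2;1 0 0 0 0 0 0;1 0 0 0 0 0 0;0.5 0 0 0 0 0 0;0 0 0 0 0 0 0;-0.5 0 0 0 0 0 0;-1 0 0 0 0 0 0;-1 0 0 0 0 0 0;-1 0 0 0 0 0 0'; python3 -m crank '-1 0 0 -15 0 0 0;-1 0 0 -35 0 0 0;-1 0 0 -55 0 0 0;-1 0 0 -55 0 0 0;-1 -22 33 -35 0 0 0;-1 -33 50 0 0 0 0;-1 -33 50 0 0 0 0'
```

```text
time_s: 7.32
ee_pos: [535.4, 228.8, 102.0]
ee_rot: [-180.0, 0.0, 30.0]
force: [0.2, 0.6, -0.7]
gripper_width: 82.6
gripper_force: 0.0
time_s: 8.2
ee_pos: [525.7, 68.3, 298.8]
ee_rot: [179.9, -0.2, 30.1]
force: [0.6, -0.2, -0.4]
gripper_width: 91.1
gripper_force: 0.0
```

```bash
python3 -m crank '-1 -34 50 0 0 0 0;-1 -34 50 0 0 0 0;-1 -34 50 0 0 0 0;-1 -34 50 0 0 0 0;-1 0 0 0 0 0 0'
python3 - <<'E'
from h import *
st=env.state(); print(st["ee_pos"],st["ee_rot"])
a=grab_frame("wrist"); cv2.imwrite("pics/w3.png",a)
for n in ("cassette_mid","well","catch_left","cassette_grip"):
    print(n,[(np.round(d["point"]).tolist(),round(d["p"],2)) for d in models.search_frame(n,"wrist")][:3])
E
```

```text
time_s: 8.82
ee_pos: [507.4, -175.3, 297.8]
ee_rot: [179.9, -0.0, 29.7]
force: [-0.4, 0.7, 0.3]
gripper_width: 91.5
gripper_force: 0.0
[ 507.44214197 -175.26826331  297.81269823] [ 1.79906292e+02 -1.13132294e-02  2.96759055e+01]
cassette_mid [([384.0, -160.0, 76.0], 0.9), ([521.0, -176.0, 93.0], 0.55)]
well [([557.0, -157.0, 37.0], 0.56)]
catch_left [([512.0, -152.0, 90.0], 0.72), ([385.0, -131.0, 27.0], 0.56)]
cassette_grip [([518.0, -173.0, 98.0], 0.89), ([384.0, -157.0, 76.0], 0.78)]
```

View pics/w3.png

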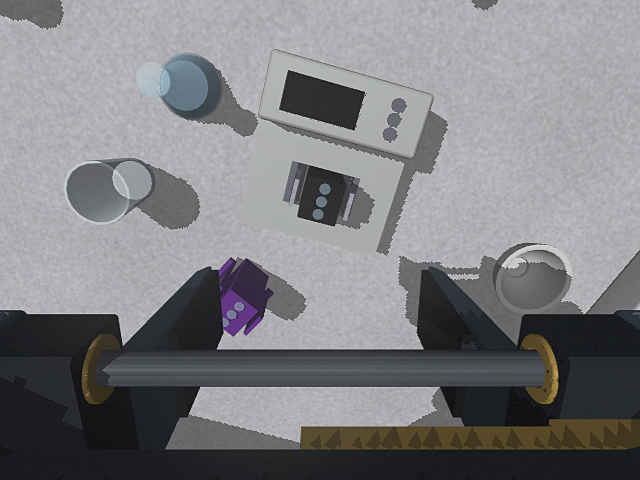

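The picture shows the black cassette at (322,196) in the white photometer, with its catches at (290,184) and (350,198). The console front edge runs from (260,118) to (413,157), and the base front edge from (249,219) to (385,253). The purple look-alike is at (243,297).

```bash
python3 - <<'E'
from h import *
st=env.state(); a=cv2.imread("pics/w3.png"); W=cam("wrist",st)
g=lambda p,q,z:np.degrees(np.arctan2(*(onz(W,q,z)-onz(W,p,z))[[1,0]])).round(1)
print("x-dir: console front",g((260,118),(413,157),75)+90,"back",g((275,50),(432,95),75)+90,"base front",g((249,219),(385,253),40)+90,"dots",g((318,214),(325,188),96))
print("dots mid",onz(W,(321.5,201),96).round(1))
z=cv2.resize(a[90:260,230:430],(800,680)[:2],interpolation=cv2.INTER_CUBIC)[:600]
P=onz(W,(321.5,201),96); P[2]=0
th=np.radians(14.5); x=np.r_[np.cos(th),np.sin(th),0];y=np.r_[-x[1],x[0],0]
for L,h in ((((-20,-18),(20,-18),(20,18),(-20,18)),96),(((-13,-28),(13,-28),(13,28),(-13,28)),90),(((-21.5,-29.5),(21.5,-29.5),(21.5,29.5),(-21.5,29.5)),40),(((-55,-75),(55,-75),(55,75),(-55,75)),40)):
  q=np.array([(proj(W,P+x*i+y*j+[0,0,h])-[230,90])*4 for i,j in L]); cv2.polylines(z,[q.astype(int)],True,(0,0,255),1)
cv2.imwrite("pics/w3c.png",z)
E
```

```text
x-dir: console front 16.299999999999997 back 15.299999999999997 base front 15.5 dots 15.5
dots mid [ 516.2 -168.6   96. ]
```

View pics/w3c.png

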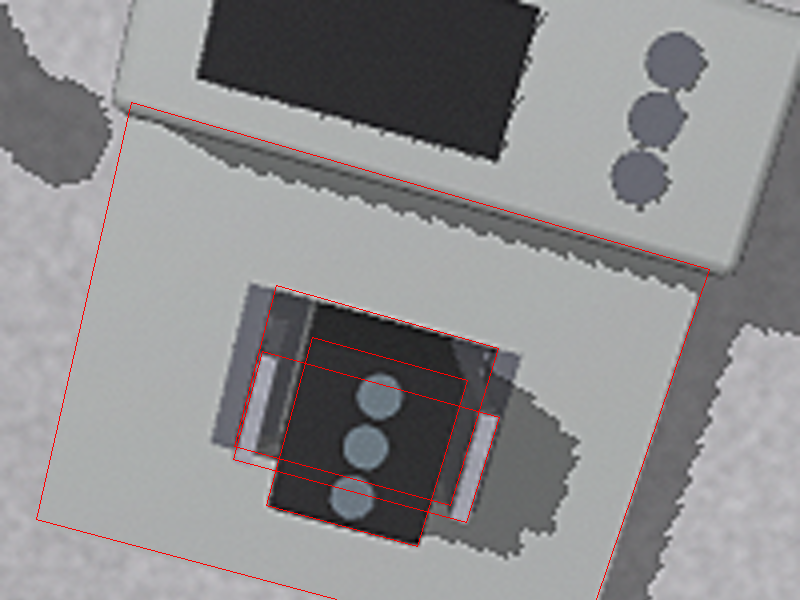

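```bash
python3 -m crank '-1 11 -1.5 20 0 0 7;-1 0 0 40 0 0 7.2;-1 0 0 50 0 0 0;-1 0 0 50 0 0 0;-1 0 0 40 0 0 0;-1 0 0 24 0 0 0;-1 0 0 10 0 0 0;0 0 0 0 0 0 0;0.3 0 0 0 0 0 0;1 0 0 0 0 0 0' 30; python3 -m crank '1 0 0 0 0 0 0;1 0 0 0 0 0 0;1 0 0 0 0 0 0;1 0 0 0 0 0 0;1 0 0 0 0 0 0;1 0 0 0 0 0 0'
```

```text
time_s: 10.32
ee_pos: [518.2, -165.5, 64.3]
ee_rot: [179.8, -0.2, 15.8]
force: [1.2, -2.4, 0.6]
gripper_width: 64.3
gripper_force: 1.2
time_s: 11.08
ee_pos: [519.2, -167.7, 64.9]
ee_rot: [179.6, -0.2, 15.9]
force: [1.9, -8.8, 7.2]
gripper_width: 42.0
gripper_force: 29.6
```

The width is 42 mm, less than the 44 mm expected, with a side force of 9 N, so I look before lifting.

```bash
python3 - <<'E'
from h import *
st=env.state(); print(st["ee_pos"],st["ee_rot"],st["force"],st["torque"],st["gripper_width"],st["gripper_force"])
a=grab_frame("wrist"); b=grab_frame("side"); W=cam("wrist",st)
print(proj(W,[516.2,-168.6,96]))
z=np.hstack([cv2.resize(a[170:450,150:490],(486,400)),cv2.resize(b[230:350,280:374],(313,400))]); cv2.imwrite("pics/w4.png",z)
E
```

```text
[ 519.15276589 -167.68431275   64.89518577] [179.59724932  -0.2462628   15.88229355] [ 1.92959327 -8.77527954  7.20000947] [-2.08694512 -0.08582144 -0.07244467] 42.04252786566223 29.63972090743482
[318.98783287 365.31359502]
```

View pics/w4.png

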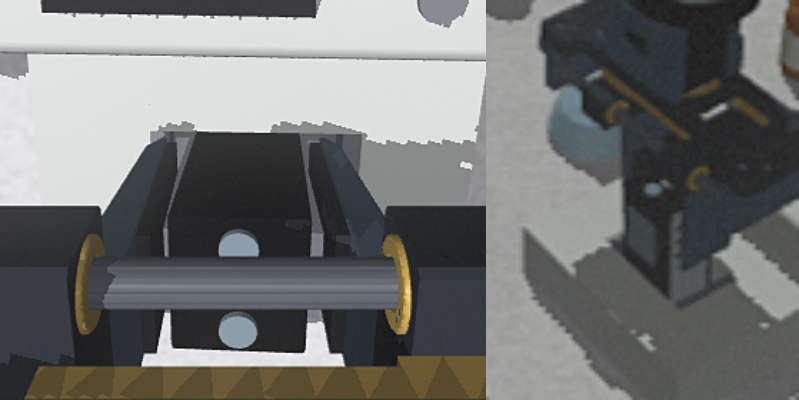

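```bash
python3 -m crank '1 0 1.5 0 0 0 0;1 0 1 0 0 0 0;1 0 0 0 0 0 0;1 0 0 0 0 0 0'; python3 -c "
from h import *
s=env.state();print(s['torque'],s['effort'])"
```

```text
time_s: 11.68
ee_pos: [519.2, -168.4, 64.7]
ee_rot: [179.8, -0.2, 15.8]
force: [1.7, -3.6, 8.0]
gripper_width: 41.6
gripper_force: 29.5
[-0.8834429  -0.02500569 -0.04635981] [  2.02949904 -37.0939815  -14.2093268    0.97100381   0.68894668
  -0.0549993 ]
```

```bash
python3 -m crank '1 0 1.5 0 0 0 0;1 0 0 0 0 0 0;1 0 0 -2 0 0 0;1 0 0 -2 0 0 0;1 0 0 -2 0 0 0;1 0 0 -2 0 0 0;1 0 0 0 0 0 0'
```

```text
time_s: 12.55
ee_pos: [518.0, -169.1, 70.5]
ee_rot: [180.0, 0.0, 15.8]
force: [2.6, -4.6, -4.2]
gripper_width: 40.7
gripper_force: 29.6
```

```bash
cat > d.py <<'E'
from h import *
s=env.state(); a=grab_frame("wrist"); cv2.imwrite("pics/t%d.png"%(s["time_s"]*100),a)
h=cv2.cvtColor(a,cv2.COLOR_BGR2HSV); m=cv2.inRange(h,(90,25,110),(115,110,220)); m[:,:250]=0;m[:,390:]=0;m[:300]=0;m[430:]=0
n,_,S,C=cv2.connectedComponentsWithStats(m)
print([(C[i].round(1).tolist(),S[i].tolist()) for i in range(1,n) if S[i][4]>60], s["force"].round(1),s["torque"].round(2),s["gripper_width"],s["gripper_force"])
E
python3 d.py; python3 -c "
import cv2;a=cv2.imread('pics/w4.png');print(a[243,238],a[330,238])"
```

```text
[([316.4, 341.8], [303, 332, 28, 18, 364]), ([320.6, 368.9], [250, 365, 140, 10, 902]), ([317.1, 378.3], [250, 376, 140, 6, 616]), ([316.1, 402.2], [303, 389, 27, 25, 490])] [ 2.6 -4.6 -4.2] [-1.16 -0.42 -0.04] 40.72560684985903 29.5834681391716
[170 156 139] [170 157 140]
```

```bash
python3 -m crank '1 0 0 -4 0 0 0;1 0 0 -4 0 0 0;1 0 0 -4 0 0 0;1 0 0 -4 0 0 0;1 0 0 -4 0 0 0;1 0 0 0 0 0 0'; python3 d.py
```

```text
time_s: 13.35
ee_pos: [517.7, -168.2, 91.4]
ee_rot: [-180.0, 0.0, 15.8]
force: [0.8, 0.8, -0.1]
gripper_width: 41.0
gripper_force: 29.5
[([316.9, 341.8], [304, 333, 28, 17, 362]), ([319.6, 368.9], [250, 365, 140, 10, 899]), ([317.1, 378.2], [250, 376, 140, 6, 601]), ([308.5, 384.0], [277, 384, 64, 1, 64]), ([316.8, 402.3], [304, 389, 27, 25, 490])] [ 0.8  0.8 -0.1] [ 0.07 -0.14 -0.08] 41.033594626501916 29.46833699941635
```

```bash
python3 -m crank '1 0 0 -8 0 0 0;1 0 0 -14 0 0 0;1 0 0 -18 0 0 0;1 0 0 -20 0 0 0;1 0 0 -20 0 0 0;1 0 0 -18 0 0 0;1 0 0 -12 0 0 0;1 0 0 -6 0 0 0;1 0 0 0 0 0 0;1 0 0 0 0 0 0'; python3 d.py; python3 - <<'E'
from h import *
a=grab_frame("scene"); b=grab_frame("side"); cv2.imwrite("pics/fb.png",b); cv2.imwrite("pics/fa.png",a)
z=np.hstack([cv2.resize(a[185:325,210:310],(400,560)),cv2.resize(b[150:290,235:335],(400,560))])
z[:190,:190]=cv2.resize(a[200:260,370:430],(190,190)); cv2.imwrite("pics/f.png",z)
E
```

```text
time_s: 14.65
ee_pos: [517.5, -168.5, 206.2]
ee_rot: [-179.9, 0.1, 15.8]
force: [0.8, -0.2, -2.2]
gripper_width: 41.1
gripper_force: 29.5
[([317.1, 342.0], [304, 334, 28, 15, 347]), ([279.9, 371.2], [263, 369, 36, 5, 92]), ([343.1, 371.3], [300, 369, 90, 5, 271]), ([319.9, 377.0], [250, 376, 140, 4, 339]), ([316.9, 402.6], [304, 392, 27, 22, 477])] [ 0.8 -0.2 -2.2] [-0.04  0.13 -0.03] 41.051759492307454 29.50240731239319
```

View pics/f.png

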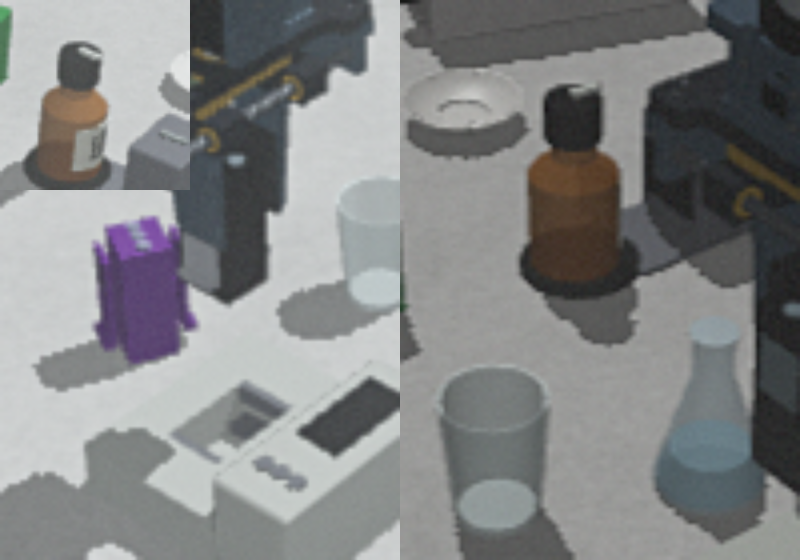

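The picture shows the well empty, the cassette upright in the jaws about 14 cm above its seat, and the bottle standing on the pad with its label facing the scanner window. I'll hand it in.

```bash
python3 -m crank '1 0 0 0 0 0 0;1 0 0 0 0 0 0' && python3 -c "
from workcell import env
print(env.job_done())"
```

```text
time_s: 15.05
ee_pos: [517.9, -168.6, 206.8]
ee_rot: [-180.0, 0.0, 15.8]
force: [-0.3, 0.1, -1.9]
gripper_width: 41.4
gripper_force: 29.5
the job is handed in; nothing more can be done
None
```

Job handed in at 15 s: the bottle stands released on the pad with its label facing the scanner window (within a few degrees by my measurement), and the cassette is held upright by its pinched catches about 14 cm above its seat; the hand-in returned no verdict.

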